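Lock the fence stop and hold an offcut in the corner

TASK

Turn the black clamp knob clockwise as far as it goes, to lock the sliding stop on the fence where it now stands. Then set the bevelled offcut flat on the beech board, square in the corner with its plain back against the fence, its left end up against the stop and its bevel facing the robot. Finish while holding it: with one steady diagonal push on it, press it against the fence and down on the board together, and keep pushing, with the other things on the table left alone.

Things in the scene. Friction and masses are not known exactly. Their poses are not given: they have to be found in the camera images.
- base_board: Fixed smooth waxed beech board (wood slides on it with friction about 0.35) lying on the table, 164 x 339 x 18 mm thick (x, y, z). Origin at the centre of its underside; its x axis points across it toward the fence (away from the robot), y along the fence to the left, z up. Turned by some yaw. Its top is 18 mm above the table.
- fence_face (a point): Middle of the fence's face toward the robot, 13 mm above the board's top. x points into the fence, y along it to the left, z up. The fence is a fixed pale wooden rail on the board, 330 mm long, 22 thick, 26 high, with a 4 mm high aluminium track on top; its face is 47 mm from the board's centre line, leaving 129 mm of clear board in front.
- stop_face (a point): Right-hand (-y) face of the sliding stop's leg, 17 mm out from the fence face, 17 mm above the board's top; axes as fence_face. The aluminium stop is 50 mm long, its top 42 mm above the board's top; its leg, 12 mm thick, stands out 32 mm in front of the fence and hangs to 1.5 mm above the board. This face is its right end. Loose, a few N slide it; locked, it takes 15 N.
- stop (a joint): Slide of the stop along the fence (m), grows to the left (+y of the fence).
- knob_grip (a point): Centre to grip of the clamp knob, an upright black bar 42 long x 12 wide x 24 mm high on a thin stem on top of the stop; it turns about the vertical through this point. The point is 24 mm above the stop's top (bar from 10 to 34 mm above it), 29 mm left of the stop's working face. Its x axis is the bar's length: square to the fence when loose (joint 0).
- clamp_knob (a joint): Angle of the clamp knob (rad), 0 is loose, grows clockwise seen from above, hard end at 1.4. Its screw presses a brake shoe on the fence: grips from about 0.5, locked above 1.15. Stiff turning, about 0.1 to 0.3 N m, and stays where it is left, but for a spring-back of up to 0.1.
- offcut_center (a point): Centre (half-way up) of the loose wooden offcut, 50 (x) x 60 (y) x 34 mm high, about 0.1 kg. Its top edge on the -x side is bevelled steeply along all 60 mm: 12 mm wide (x), 20 high. It starts flat on the table right of the board, bevel up and roughly toward the robot. Its plain +x face goes against the fence, its +y end against the stop.
- offcut_bevel (a point): Middle of the offcut's bevelled face, 19 mm from its centre toward -x and 7 mm above it. The face looks to the offcut's -x and 31 degrees upward; below it the side is upright for 14 mm.
- offcut_end (a point): Middle of the offcut's +y end face, 30 mm from its centre; the end that goes against the stop.
- sanding_block: Bystander: cork sanding block, 60 x 101 x 32 mm, origin at the centre of its underside.
- masking_tape: Bystander: roll of tape, 104 x 102 x 25 mm, lying flat, origin at the centre of its underside.
- graver: Bystander: thin steel engraving tool, 9 x 151 x 4 mm, lying on the table in front of the board, origin at its centre underneath.
Mind the look-alikes: they are no part of the job. Of the things that look like the part that bears offcut_center, the largest one is meant.

How it is judged (in metres and radians):
On the way, in this order (a step that is already met when the one before it is completed fails the run):
1. the knob is turned clockwise to lock, the stop within 12 mm of where it stood (value of joint clamp_knob above 1.15 rad and distance of stop_face from where it was at the start of the episode below 0.012 m), for 0.2 s.
2. the offcut lies flat in the corner, against fence and stop (x of offcut_center in the frame of fence_face between -0.029 and -0.021 m and y of offcut_end in the frame of stop_face between -0.005 and 0.004 m and angle between the x axis of offcut_center and the x axis of fence_face, either way round below 0.07 rad and angle between offcut_center's own z axis and vertical below 0.06 rad and x of offcut_bevel in the frame of fence_face below -0.03 m and height (world z) of offcut_center below 0.039 m), for 0.2 s.
At the end, for the whole second after the job is handed in: Knob past 1.15 rad, stop within 12 mm of its start. Offcut flat on the board, square within 0.07 rad, bevel outward, within 4 mm of the fence and 5 mm of the stop. Through the last second the gripper pushes it (over 3.5 N) and it presses the fence (over 2 N) and the board (over 3 N) (all of step 1 and all of step 2 and contact force between offcut and fence_c0 above 2 N and contact force between offcut and base_board_c0 above 3 N and contact force between the fingers and offcut above 3.5 N); the arm keeps its last pose, push and grip.
It fails at once if a bystander (sanding block, tape roll, engraving tool) is moved by more than 30 mm (distance of any of sanding_block, masking_tape, graver from where it was at the start of the episode above 0.03 m).
It also fails if it takes over 67 s, if anything falls off the work surface, if the arm or the gripper's body presses on something with over 40 N, if the wrist force passes 120 N, or if a joint passes its speed limit or range.

ROBOT

A 6-joint arm with a two-finger parallel gripper is mounted at the origin on a cart in front of the work surface, level with it; the furniture and walls round the work are solid. World frame = base frame: x ahead of the robot, y to its left, z up, the work surface at z = 0. Lengths are in mm, angles in rad, forces in N, time in s.
With the tool pointing down it reaches from about 425 to 1125 mm from the base axis. Payload 14.9 kg.
Tool frame: the origin (TCP) lies midway between the tips of the shut fingers; the grasp point (between the pads) lies 19 mm behind it; y points along the fingers, x is the direction in which the jaws open and shut, and the axes are right-handed (so a half turn about y gives the same grasp; the last joint's range is limited). The gripper opens to 91 mm and grips with 3 to 60 N. Pads are 32 mm wide; open, the fingers measure 118 mm over their backs; the gripper's body (76 mm by 178 mm) begins 60 mm behind the grasp point.
Start: joints at [-1.192, 0.379, 1.734, -0, 1.028, -0.033], TCP at [280.179, -641.496, 213.932] pointing down, gripper open.
Joint ranges: [-2.77, 2.77], [-0.74, 2.19], [0, 2.66], [-1.06, 4.2], [0.31, 2.87], [-3.08, 3.08]. Speed limits (rad/s): [1.89, 1.89, 2.39, 3.14, 3.14, 3.14].

INTERFACE

Orientations are given as a unit quaternion [w, x, y, z].
In Python, from workcell import manip gives the robot as it stands.
- The arm moves only by the shell command python3 -m crank 'ROWS' [OPENING] [FORCE]. ROWS is JSON, a list of rows, each a list of 2 entries, a list of its own where there are three numbers: the shift along the world's x, y, z in m, then the turn, a rotation vector about the world's x, y, z in rad. A call has 1 to 5 rows; each row is the pose to reach, as a shift and turn from the pose commanded when the call began; what a row does not reach only later rows make up. A row lasts 1/10 s, in which the tool goes at most 50 mm and 8.59 degrees, less where a joint would pass 70% of its speed; a pose out of reach is approached as far as the arm can. A call with a gripper value outside its range is refused whole. OPENING is the finger opening in m, from 0 to 0.0912, set as the call begins (- or left out, the last holds). The fingers move at their own pace and stop on an object; FORCE is the grip in N (left out, the last holds). Time passes only in rows, so rows that repeat a pose let the fingers close. It gives the time, the measured TCP pose, the force and the opening at its end, in the units of the state.
- manip.sense(): the state, without advancing time (a new reading comes with each control period).
- manip.grab_frame(name): name is "side" or "top"; returns a dict with "image" (400x640x3 uint8, red, green, blue), "fx", "fy", "cx", "cy" (pixels), "world_to_cam" (4x4, takes a point from world to camera coordinates). Camera axes: x right, y up, looking along -z (the intrinsics and any distortion apply to the point x, -y, -z); pixel columns grow to the right and rows downward; lengths in mm; the calibration is good to about 2 mm. A picture is of the moment at which its call begins. There is no depth.
- manip.hand_in(): hands the job in, once; it reports no verdict.
The state is a dict: "clock": time; "joint_positions": joint angles; "qd": joint speeds; "tau": joint torques, N m; "position": TCP position; "tcp_rot": TCP orientation; "force": force on the tool from outside, world axes, zero at the start; "torque": the same for the moment, N m; "grip_width": finger opening in mm.
Only numpy, scipy, OpenCV 4.12 (cv2) and the standard library are available. Lean on these libraries where they do the work, as an engineer would, in place of code of your own. Each camera call takes 0.05 s, during which the arm holds its last target. There are 200 camera calls.

## Working session

There is one attempt and no reset: what is moved stays moved. The work goes in short steps, Python scripts to look and compute and a shell command to move; the robot and the scene stay as the last step left them, time stands still between calls to the robot, and variables do not carry over. Pictures are saved under pics/ and viewed, about 8 in all and at most 12, crops included, and the job is handed in when it is done.

```bash
ls; mkdir -p pics; cat > h.py <<'E'
import numpy as np, cv2
from workcell import manip
def grab(n):
    f=manip.grab_frame(n); return f
def ray(f,u,v):
    W=np.array(f["world_to_cam"]); R=W[:3,:3]; t=W[:3,3]
    d=np.array([(u-f["cx"])/f["fx"],-(v-f["cy"])/f["fy"],-1.0])
    return -R.T@t, R.T@d
def onz(f,u,v,z):
    o,d=ray(f,u,v); return o+d*(z-o[2])/d[2]
def proj(f,p):
    W=np.array(f["world_to_cam"]); c=W[:3,:3]@np.array(p)+W[:3,3]
    return f["cx"]+f["fx"]*c[0]/-c[2], f["cy"]+f["fy"]*(-c[1])/-c[2]
E
python3 - <<'E'
from h import *
for n in("top","side"):
    f=grab(n); cv2.imwrite(f"pics/{n}0.png",f["image"][:,:,::-1]); print(n,{k:f[k] for k in f if k not in("image",)}, ray(f,0,0)[0])
print(manip.sense())
E
```

```text
pics
top {'fx': 445.9775925853224, 'fy': 445.9775925853224, 'cx': 315.8181942253156, 'cy': 198.54046417061943, 'world_to_cam': array([[-2.45867602e-02, -9.99329940e-01, -2.71138922e-02,
        -8.91781326e+01],
       [ 9.84119443e-01, -2.89641326e-02,  1.75128530e-01,
        -5.38838724e+02],
       [-1.75796513e-01, -2.23774653e-02,  9.84172157e-01,
        -1.24921391e+03],
       [ 0.00000000e+00,  0.00000000e+00,  0.00000000e+00,
         1.00000000e+00]])} [ 308.48161441 -132.67961494 1321.38961201]
side {'fx': 506.18058726635786, 'fy': 506.18058726635786, 'cx': 324.5371501011902, 'cy': 201.9262767808558, 'world_to_cam': array([[-8.44945988e-01, -5.34785663e-01, -8.40067681e-03,
         3.87366639e+02],
       [ 2.05676739e-01, -3.39381965e-01,  9.17887227e-01,
        -2.41803512e+02],
       [-4.93723967e-01,  7.73837306e-01,  3.96752401e-01,
        -7.68301745e+02],
       [ 0.00000000e+00,  0.00000000e+00,  0.00000000e+00,
         1.00000000e+00]])} [ -2.29174016 719.63492675 530.02805916]
{'clock': 0.1, 'joint_positions': array([-1.19232014e+00,  3.79365545e-01,  1.73475448e+00,  2.89038845e-06,
        1.02847879e+00, -3.32851205e-02]), 'qd': array([ 0.00080481, -0.00239364, -0.00297436, -0.00098373,  0.00022712,
        0.00024192]), 'tau': array([ 1.22697551e-03, -7.65034747e+01, -4.35292089e+01,  6.52219006e-02,
        3.98539274e-02,  4.39025797e-06]), 'position': array([ 280.02439475, -641.14451107,  213.33135236]), 'tcp_rot': array([ 0.59186027, -0.59144963,  0.38751691, -0.38693591]), 'force': array([-0.56317557,  0.13034802, -0.34959512]), 'torque': array([ 0.01501574,  0.0203637 , -0.04811333]), 'grip_width': 91.24196674371264}
```

View pics/top0.png

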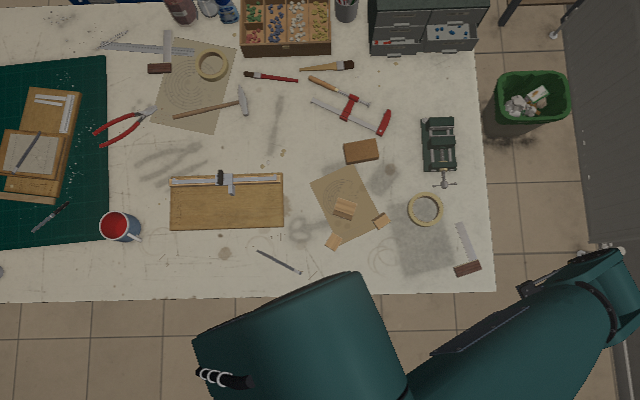

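View pics/side0.png

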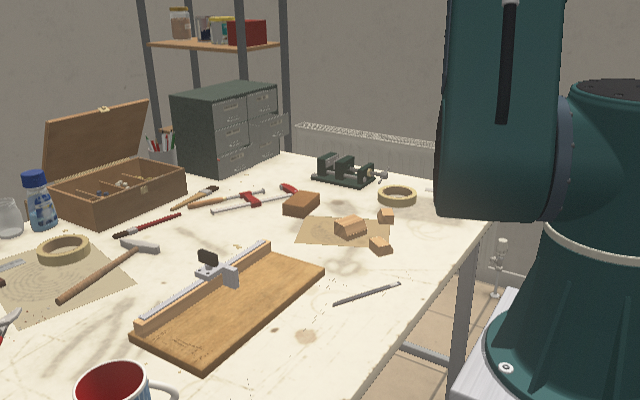

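The top view shows the board at (170–283, 175–230), with the stop and knob near (221,180). There are three offcut-like blocks at top (345,207), (333,241) and (380,220), which are (350,226), (380,245) and (387,215) in the side view. The one at (345,207) is clearly the largest, so it fits. One enlarged crop will confirm it.

```bash
python3 - <<'E'
import cv2,numpy as np
t=cv2.imread("pics/top0.png");s=cv2.imread("pics/side0.png")
R=lambda i,k:cv2.resize(i,None,fx=k,fy=k,interpolation=cv2.INTER_CUBIC)
a=R(t[160:260,160:290],3)   # 390x300
b=R(t[180:255,300:400],4)   # 400x300
c=R(s[235:295,180:260],5)[:, :400]   # 400x300
d=R(s[205:265,325:405],5)
a=cv2.copyMakeBorder(a,0,0,0,10,0)
cv2.imwrite("pics/m1.png",np.vstack([np.hstack([a,b]),np.hstack([c,d])]))
E
```

```text
(no output)
```

View pics/m1.png

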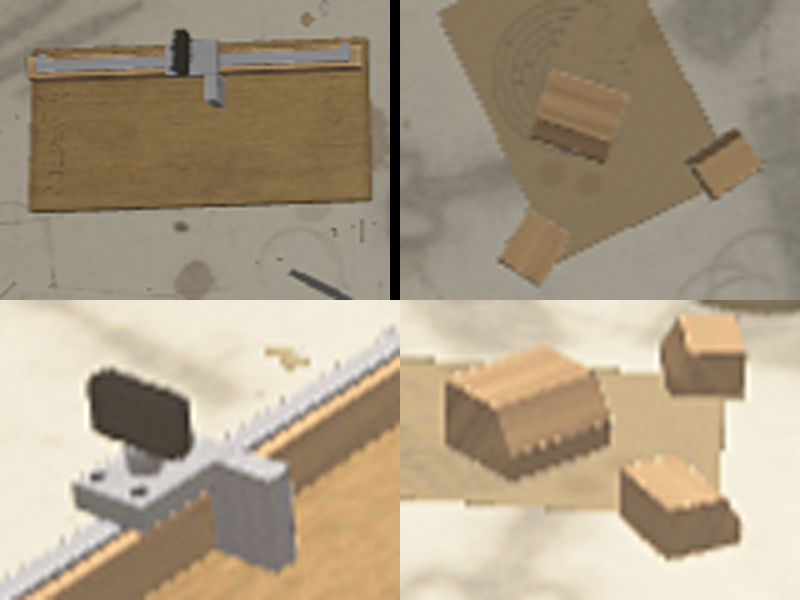

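The crop confirms the target: it is the large block at top (345,207), with its bevel on the robot side and turned a little. The two small ones are decoys. The knob is the black bar at top (220,177), standing across the fence.

```bash
python3 - <<'E'
from h import *
T=grab("top");S=grab("side")
ang=lambda a,b:np.degrees(np.arctan2(*(b-a)[[1,0]]))
P=lambda u,v,z:onz(T,u,v,z)
fl,fr=P(169.3,230.7,18),P(283.7,227,18); d=fl-fr; print("board front corners",fl,fr,np.linalg.norm(d),"yaw",np.degrees(np.arctan2(-d[0],d[1])))
# knob mask top
def mask(f,box,thr):
    im=f["image"].astype(int);m=np.zeros(im.shape[:2],np.uint8);x0,y0,x1,y1=box
    m[y0:y1,x0:x1]=(im[y0:y1,x0:x1].max(2)<thr)*255
    n,l,st,ce=cv2.connectedComponentsWithStats(m);i=1+np.argmax(st[1:,4]);return l==i,st[i],ce[i]
m,st,ce=mask(T,(212,165,230,190),70);print(st,ce,P(*ce,94),P(*ce,84))
m2,st2,c2=mask(S,(190,240,225,275),80);print(st2,c2)
# triangulate
o1,d1=ray(T,*ce);o2,d2=ray(S,*c2)
A=np.stack([d1,-d2],1);s=np.linalg.lstsq(A,o2-o1,rcond=None)[0];p,q=o1+d1*s[0],o2+d2*s[1];print("knob",p,q)
# stop leg top corner: crop a leg
c=lambda x,y:(160+x/3,160+y/3)
for n,x,y,z in(("leg front-right top",223,100,60),("stop right rear",219,41,60),("stop right",219,70,60),("fence face top R",360,68,44),("fence face top L",32,77,44)):
    print(n,P(*c(x,y),z))
b=lambda x,y:(300+(x-400)/4,180+y/4)
tl,tr,br,bl=[P(*b(x,y),34) for x,y in((552,70),(628,95),(612,143),(540,122))]
print("offcut top",tl,tr,br,bl,"len",np.linalg.norm(tl-tr),np.linalg.norm(bl-br),"w",np.linalg.norm(tl-bl))
d=(tl-tr+bl-br);yaw=np.arctan2(-d[0],d[1]);cx=(tl+tr+bl+br)/4;print("yaw",yaw,np.degrees(yaw),"center",cx-6*np.array([np.cos(yaw),np.sin(yaw),0]))
bb=[P(*b(x,y),14) for x,y in((530,138),(606,163))];print("bevel foot",bb)
from scipy.spatial.transform import Rotation as Ro
q=manip.sense()["tcp_rot"];print(Ro.from_quat(q[[1,2,3,0]]).as_matrix().round(3))
E
```

```text
board front corners [457.44961537 332.7634743   18.        ] [459.06199162  -6.46638957  18.        ] 339.2336956913037 yaw 0.27232761057835714
[216 170   8  16  78] [219.96153846 177.85897436] [595.29334785 165.65462372  94.        ] [597.63010979 168.0852638   84.        ]
[198 250  20  17 229] [207.67248908 257.74672489]
knob [597.7075254  168.16578954  83.66870563] [597.32966606 167.88235634  83.51151648]
leg front-right top [556.0407459  131.46493637  60.        ]
stop right rear [614.60034943 135.81710666  60.        ]
stop right [585.75763726 135.58354443  60.        ]
fence face top R [5.87061554e+02 3.35753809e-01 4.40000000e+01]
fence face top L [587.85184396 323.87141069  44.        ]
offcut top [ 539.62286427 -168.47969975   34.        ] [ 519.45747514 -223.2556646    34.        ] [ 484.47034902 -210.21985497   34.        ] [ 501.38619979 -158.46251704   34.        ] len 58.36993441830316 54.451520061060094 w 39.527034543358404
yaw -0.3349560269673769 -19.191566667700883 center [ 505.56767346 -188.13206824   34.        ]
bevel foot [array([ 492.64513021, -151.09602351,   14.        ]), array([ 472.48039878, -206.43352882,   14.        ])]
[[ 0.4   -0.     0.916]
 [-0.916  0.001  0.4  ]
 [-0.001 -1.     0.   ]]
```

```bash
python3 -m crank '[[[0.05,0.15,0],[0,0,0.75]],[[0.05,0.15,0],[0,0,0.75]],[[0.08,0.21,0],[0,0,0.75]],[[0.08,0.21,0],[0,0,0.75]],[[0.09,0.22,0],[0,0,0.75]]]' 0.04 20
python3 -m crank '[[[0.09,0.23,0],[0,0,0.75]],[[0.09,0.23,0],[0,0,0.75]],[[0.09,0.23,0],[0,0,0.75]],[[0.09,0.23,0],[0,0,0.75]],[[0.09,0.23,0],[0,0,0.75]]]'
```

```text
clock: 0.7
position: [370.3, -418.8, 213.8]
tcp_rot: [0.693, -0.693, 0.142, -0.141]
force: [-0.3, -0.7, -0.7]
grip_width: 54.1
clock: 1.2
position: [460.5, -189.4, 214.1]
tcp_rot: [-0.696, 0.697, 0.122, -0.122]
force: [0.1, 0.3, 0.1]
grip_width: 39.9
```

```bash
python3 -m crank '[[[0.08,0.21,0],[0,0,0.75]],[[0.08,0.21,0],[0,0,0.75]],[[0.08,0.21,0],[0,0,0.75]],[[0.08,0.21,0],[0,0,0.75]],[[0.08,0.21,0],[0,0,0.75]]]'
python3 -m crank '[[[0.057,0.147,-0.06],[0,0,0.48]],[[0.057,0.147,-0.06],[0,0,0.48]],[[0.057,0.147,-0.06],[0,0,0.48]],[[0.057,0.147,-0.06],[0,0,0.48]],[[0.057,0.147,-0.06],[0,0,0.48]]]'
python3 - <<'E'
from h import *
from scipy.spatial.transform import Rotation as Ro
s=manip.sense();q=s["tcp_rot"];M=Ro.from_quat(q[[1,2,3,0]]).as_matrix();print(s["position"],M.round(3),np.degrees(np.arctan2(M[1,0],M[0,0])),s["joint_positions"])
R=lambda i,k:cv2.resize(i,None,fx=k,fy=k,interpolation=cv2.INTER_CUBIC)
t=grab("top")["image"][:,:,::-1];u=grab("side")["image"][:,:,::-1]
cv2.imwrite("pics/m2.png",np.hstack([R(t[130:230,170:270],4),R(u[200:300,150:250],4)]))
f=grab("side")
E
```

```text
clock: 1.7
position: [541.0, 21.7, 214.0]
tcp_rot: [0.603, -0.603, -0.37, 0.369]
force: [0.1, 0.2, -0.2]
grip_width: 40.2
clock: 2.2
position: [597.0, 167.1, 152.7]
tcp_rot: [0.5, -0.499, -0.5, 0.501]
force: [-0.2, -1.0, -0.1]
grip_width: 40.1
[597.02288008 167.14933955 152.68297651] [[-0.002 -0.002 -1.   ]
 [ 1.    -0.    -0.002]
 [-0.    -1.     0.002]] 90.11911858749072 [ 2.35364253e-01  3.34946353e-01  1.92701560e+00  8.13648609e-05
  8.81245486e-01 -1.33756265e+00]
```

View pics/m2.png

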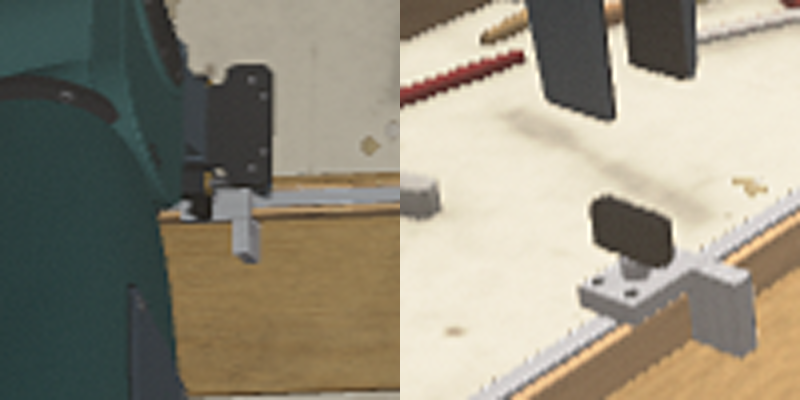

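The side view shows the open fingers at (162–175, 200–230) directly above the knob at (207,257), and the knob is between them. I'll descend.

```bash
python3 -m crank '[[[0,0.001,-0.045],[0,0,0]],[[0,0.001,-0.07],[0,0,0]],[[0,0.001,-0.084],[0,0,0]],[[0,0.001,-0.084],[0,0,0]]]'
python3 -m crank '[[[0,0,0],[0,0,0]],[[0,0,0],[0,0,0]],[[0,0,0],[0,0,0]],[[0,0,0],[0,0,0]],[[0,0,0],[0,0,0]]]' 0.0 30
```

```text
clock: 2.75
position: [596.4, 165.3, 69.0]
tcp_rot: [0.501, -0.5, -0.499, 0.5]
force: [0.0, -0.2, 0.1]
grip_width: 40.1
clock: 3.25
position: [597.7, 166.6, 70.8]
tcp_rot: [-0.5, 0.5, 0.5, -0.5]
force: [-1.0, -2.0, 8.2]
grip_width: 11.9
```

Gripped at 12 mm, which matches the bar. Turning clockwise in two calls.

```bash
python3 -m crank '[[[0,0,0],[0,0,-0.14]],[[0,0,0],[0,0,-0.28]],[[0,0,0],[0,0,-0.42]],[[0,0,0],[0,0,-0.56]],[[0,0,0],[0,0,-0.7]]]'
python3 -c "
from workcell import manip
s=manip.sense();print(s['torque'],s['force'],s['joint_positions'])"
python3 -m crank '[[[0,0,0],[0,0,-0.14]],[[0,0,0],[0,0,-0.28]],[[0,0,0],[0,0,-0.42]],[[0,0,0],[0,0,-0.56]],[[0,0,0],[0,0,-0.7]]]'
python3 - <<'E'
from h import *
from scipy.spatial.transform import Rotation as Ro
s=manip.sense();q=s["tcp_rot"];M=Ro.from_quat(q[[1,2,3,0]]).as_matrix();print(s["force"],s["torque"],np.degrees(np.arctan2(M[1,0],M[0,0])))
E
```

```text
clock: 3.75
position: [598.6, 167.4, 71.0]
tcp_rot: [-0.642, 0.642, 0.298, -0.295]
force: [4.4, 8.8, 0.7]
grip_width: 11.8
[ 1.72699484 -1.01223221  0.13209272] [4.39716655 8.82423854 0.68108329] [ 2.34906363e-01  4.55733764e-01  1.94340720e+00  1.05693889e-03
  7.38859668e-01 -6.31068167e-01]
clock: 4.25
position: [600.8, 168.6, 71.3]
tcp_rot: [0.706, -0.704, -0.061, 0.055]
force: [18.6, 16.5, -11.9]
grip_width: 11.9
[ 18.59207657  16.45844082 -11.91061898] [ 3.01391418 -3.28160814  0.59153507] 9.474632831496853
```

```bash
python3 -m crank '[[[0,0,0],[0,0,-0.05]],[[0.001,0.001,0],[0,0,-0.05]],[[0.001,0.001,0],[0,0,-0.05]]]'
python3 -m crank '[[[0,0,0],[0,0,0.03]],[[0,0,0],[0,0,0.03]],[[0,0,0],[0,0,0.03]],[[0,0,0.03],[0,0,0.03]],[[0,0,0.08],[0,0,0.03]]]' 0.04
python3 -m crank '[[[-0.03,-0.05,0.04],[0,0,0]],[[-0.05,-0.1,0.04],[0,0,0]],[[-0.05,-0.15,0.04],[0,0,0]],[[-0.05,-0.2,0.04],[0,0,0]],[[-0.05,-0.22,0.04],[0,0,0]]]' 0.0912
python3 - <<'E'
from h import *
R=lambda i,k:cv2.resize(i,None,fx=k,fy=k,interpolation=cv2.INTER_CUBIC)
t=grab("top")["image"][:,:,::-1];u=grab("side")["image"][:,:,::-1]
cv2.imwrite("pics/m3.png",np.hstack([R(t[160:210,180:280],4),R(u[225:275,170:270],4)]))
print(manip.sense()["joint_positions"])
E
```

```text
clock: 4.55
position: [601.0, 168.7, 71.3]
tcp_rot: [0.706, -0.705, -0.046, 0.041]
force: [10.4, 7.1, -1.7]
grip_width: 12.2
clock: 5.05
position: [595.9, 166.9, 147.9]
tcp_rot: [-0.705, 0.705, 0.051, -0.055]
force: [-0.3, -0.3, 0.8]
grip_width: 39.9
clock: 5.55
position: [547.4, -54.7, 190.3]
tcp_rot: [-0.705, 0.705, 0.053, -0.053]
force: [1.0, 0.7, -0.6]
grip_width: 77.2
[-1.44273990e-01  1.77014329e-01  2.05034501e+00 -5.63104058e-04
  9.14071717e-01 -2.90664446e-01]
```

View pics/m3.png

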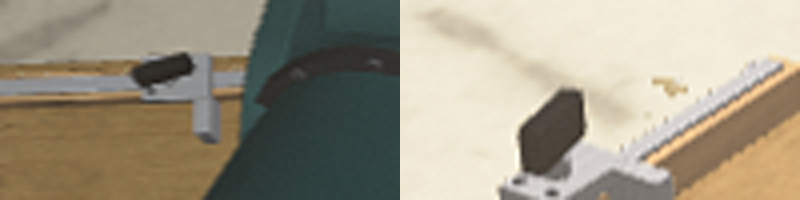

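The knob bar now lies at about 15° to the fence (turned about 1.3 rad, past 1.15), and the stop hasn't shifted, with the knob centre still at about (220.5,177.5). Next I'll hover over the offcut with the jaws along its y axis.

```bash
python3 -m crank '[[[-0.042,-0.133,-0.05],[0,0,1.09]],[[-0.042,-0.133,-0.05],[0,0,1.09]],[[-0.042,-0.133,-0.05],[0,0,1.09]],[[-0.042,-0.133,-0.05],[0,0,1.09]],[[-0.042,-0.133,-0.05],[0,0,1.09]]]'
python3 -m crank '[[[0,0,-0.05],[0,0,0.345]],[[0,0,-0.05],[0,0,0.345]],[[0,0,-0.05],[0,0,0.345]],[[0,0,-0.05],[0,0,0.345]]]'
python3 - <<'E'
from h import *
from scipy.spatial.transform import Rotation as Ro
s=manip.sense();q=s["tcp_rot"];M=Ro.from_quat(q[[1,2,3,0]]).as_matrix();print(s["position"],np.degrees(np.arctan2(M[1,0],M[0,0])),s["grip_width"])
R=lambda i,k:cv2.resize(i,None,fx=k,fy=k,interpolation=cv2.INTER_CUBIC)
f=grab("side");u=f["image"][:,:,::-1]
cv2.imwrite("pics/m4.png",R(u[150:270,310:430],5))
y=-0.335;X=np.array([np.cos(y),np.sin(y),0]);Y=np.array([-X[1],X[0],0]);c=np.array([505.6,-188,0])
for a,b,z in((25,30,34),(25,-30,34),(-13,30,34),(-13,-30,34),(-25,30,14),(-25,-30,14),(-25,30,0),(-25,-30,0),(25,30,0)):
    p=np.array(proj(f,c+a*X+b*Y+[0,0,z]));print((a,b,z),((p-[310,150])*5).round())
E
```

```text
clock: 6.15
position: [505.1, -186.3, 139.0]
tcp_rot: [0.641, -0.64, -0.298, 0.299]
force: [0.5, 0.2, -0.3]
grip_width: 91.3
clock: 6.55
position: [506.0, -184.9, 89.5]
tcp_rot: [0.581, -0.58, -0.403, 0.404]
force: [0.1, 1.0, -0.4]
grip_width: 91.4
[ 505.96123514 -184.86512349   89.47412183] 69.59421080630736 91.37085636424787
(25, 30, 34) [120. 354.]
(25, -30, 34) [219. 319.]
(-13, 30, 34) [174. 382.]
(-13, -30, 34) [274. 345.]
(-25, 30, 14) [191. 432.]
(-25, -30, 14) [291. 394.]
(-25, 30, 0) [191. 460.]
(-25, -30, 0) [290. 421.]
(25, 30, 0) [120. 420.]
```

View pics/m4.png

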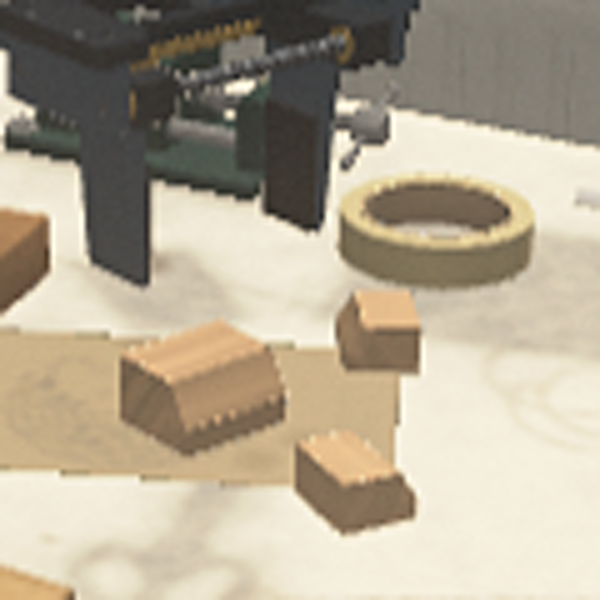

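Predicted corners match the picture within 1 px, for example the top-left back corner at crop (120,354). The decoy at crop (380,330) stays clear if the opening is 80 mm. I'll descend and grip.

```bash
python3 -m crank '[[[-0.0005,-0.003,-0.04],[0,0,0.015]],[[-0.0005,-0.003,-0.065],[0,0,0.015]],[[-0.0005,-0.003,-0.082],[0,0,0.015]],[[-0.0005,-0.003,-0.082],[0,0,0.015]]]' 0.08
python3 -m crank '[[[0,0,0],[0,0,0]],[[0,0,0],[0,0,0]],[[0,0,0],[0,0,0]],[[0,0,0],[0,0,0]],[[0,0,0],[0,0,0]]]' 0.04 15
python3 -m crank '[[[0,0,0.02],[0,0,0]],[[0,0,0.05],[0,0,0]],[[0,0,0.08],[0,0,0]],[[0,0,0.1],[0,0,0]],[[0,0,0.1],[0,0,0]]]'
```

```text
clock: 7.0
position: [504.5, -187.7, 6.3]
tcp_rot: [0.579, -0.577, -0.407, 0.408]
force: [0.4, 0.2, 0.9]
grip_width: 79.9
clock: 7.5
position: [506.4, -188.7, 9.0]
tcp_rot: [-0.577, 0.578, 0.408, -0.407]
force: [-1.2, 2.3, 9.2]
grip_width: 60.0
clock: 8.0
position: [507.2, -189.1, 111.0]
tcp_rot: [-0.576, 0.579, 0.409, -0.407]
force: [0.3, 0.8, -1.8]
grip_width: 60.0
```

```bash
python3 -m crank '[[[0.049,0.25,0],[0,0,0.34]],[[0.049,0.25,0],[0,0,0.34]],[[0.049,0.25,0],[0,0,0.34]],[[0.049,0.25,0],[0,0,0.34]],[[0.049,0.25,0],[0,0,0.34]]]'
python3 -m crank '[[[0,0.024,0],[0,0,0]],[[0,0.024,-0.04],[0,0,0]],[[0,0.024,-0.06],[0,0,0]],[[0,0.024,-0.06],[0,0,0]],[[0,0.024,-0.06],[0,0,0]]]'
python3 - <<'E'
from h import *
from scipy.spatial.transform import Rotation as Ro
s=manip.sense();q=s["tcp_rot"];M=Ro.from_quat(q[[1,2,3,0]]).as_matrix();print(s["position"],M.round(3),np.degrees(np.arctan2(M[1,0],M[0,0])),s["grip_width"])
R=lambda i,k:cv2.resize(i,None,fx=k,fy=k,interpolation=cv2.INTER_CUBIC)
f=grab("side");u=f["image"][:,:,::-1]
cv2.imwrite("pics/m5.png",R(u[190:310,180:300],5))
E
```

```text
clock: 8.5
position: [553.3, 58.8, 107.2]
tcp_rot: [0.501, -0.5, -0.499, 0.5]
force: [1.2, 0.0, -0.5]
grip_width: 60.0
clock: 9.0
position: [553.5, 80.7, 47.8]
tcp_rot: [0.501, -0.5, -0.499, 0.5]
force: [-0.0, -0.5, -1.9]
grip_width: 59.6
[553.48943906  80.7431839   47.75278122] [[ 0.002 -0.001 -1.   ]
 [ 1.    -0.     0.002]
 [-0.    -1.     0.001]] 89.90026323773604 59.60764119544448
```

View pics/m5.png

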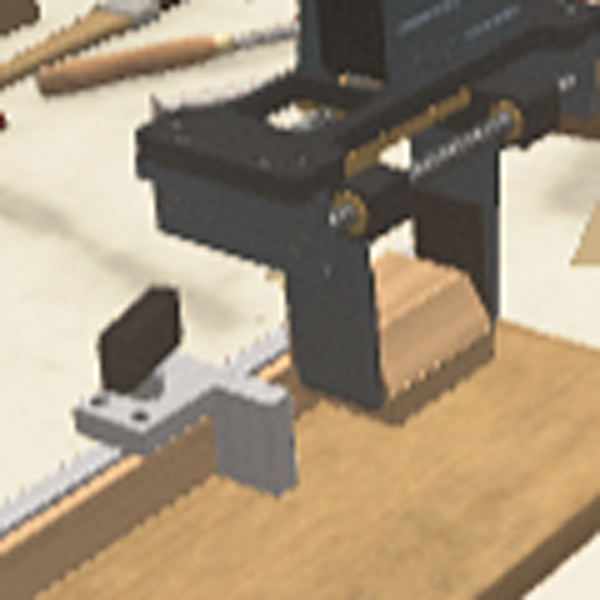

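The picture shows the offcut upright between the fingers, bevel toward the robot, with its left end clear of the stop leg (crop (255,430)) and the body above the knob. Next I'll lower it onto the board and slide it gently to the fence.

```bash
python3 -m crank '[[[0,0,-0.01],[0,0,0]],[[0,0,-0.017],[0,0,0]],[[0,0,-0.02],[0,0,0]],[[0,0,-0.02],[0,0,0]]]'
python3 -m crank '[[[0.003,0,0],[0,0,0]],[[0.005,0,0],[0,0,0]],[[0.007,0,0],[0,0,0]],[[0.008,0,0],[0,0,0]],[[0.008,0,0],[0,0,0]]]'
```

```text
clock: 9.45
position: [553.5, 80.8, 27.5]
tcp_rot: [0.501, -0.5, -0.499, 0.5]
force: [-0.5, 0.7, -1.4]
grip_width: 60.0
clock: 9.95
position: [561.9, 80.8, 28.0]
tcp_rot: [-0.5, 0.5, 0.5, -0.5]
force: [-1.2, -0.2, -1.1]
grip_width: 59.8
```

```bash
python3 -m crank '[[[0,0,-0.001],[0,0,0]],[[0,0,-0.002],[0,0,0]],[[0,0,-0.003],[0,0,0]],[[0,0,-0.003],[0,0,0]]]'
python3 -m crank '[[[0.001,0,0],[0,0,0]],[[0.002,0,0],[0,0,0]],[[0.003,0,0],[0,0,0]],[[0.003,0,0],[0,0,0]]]'
```

```text
clock: 10.35
position: [562.4, 80.9, 25.6]
tcp_rot: [-0.5, 0.501, 0.5, -0.499]
force: [-2.2, -0.6, 10.0]
grip_width: 59.8
clock: 10.75
position: [563.7, 80.8, 25.0]
tcp_rot: [0.501, -0.5, -0.499, 0.5]
force: [-9.9, -0.0, 10.9]
grip_width: 60.0
```

Contact on both the board (10 N) and the fence (10 N). I'll release, lift, shut the fingers, come down right of the offcut and push it toward the stop.

```bash
python3 -m crank '[[[-0.001,0,0],[0,0,0]],[[-0.001,0,0],[0,0,0]],[[-0.001,0,0.003],[0,0,0]],[[-0.001,0,0.025],[0,0,0]],[[-0.001,0,0.06],[0,0,0]]]' 0.072
python3 -m crank '[[[0,-0.04,0.01],[0,0,0]],[[0,-0.06,0.01],[0,0,0]],[[0,-0.06,0.01],[0,0,0]],[[0,-0.06,0.01],[0,0,0]],[[0,-0.06,0.01],[0,0,0]]]' 0.0
python3 -m crank '[[[0,0,-0.03],[0,0,0]],[[0,0,-0.06],[0,0,0]],[[0,0,-0.063],[0,0,0]],[[0,0,-0.063],[0,0,0]]]'
python3 - <<'E'
from h import *
print(manip.sense()["position"])
R=lambda i,k:cv2.resize(i,None,fx=k,fy=k,interpolation=cv2.INTER_CUBIC)
f=grab("side");u=f["image"][:,:,::-1]
cv2.imwrite("pics/m6.png",R(u[190:310,180:300],5))
E
```

```text
clock: 11.25
position: [562.5, 80.7, 84.2]
tcp_rot: [0.501, -0.5, -0.499, 0.5]
force: [-0.3, 0.2, 1.3]
grip_width: 71.8
clock: 11.75
position: [563.7, 21.5, 94.7]
tcp_rot: [0.5, -0.5, -0.5, 0.5]
force: [-0.6, 0.1, 0.0]
grip_width: 35.3
clock: 12.15
position: [563.3, 21.4, 31.6]
tcp_rot: [0.501, -0.5, -0.499, 0.5]
force: [-0.2, -1.0, 0.9]
grip_width: 3.0
[563.30842659  21.41033302  31.57335879]
```

View pics/m6.png

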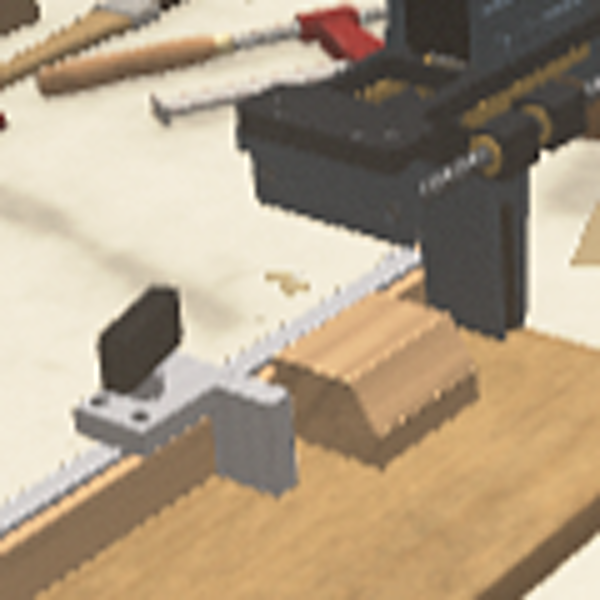

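The offcut sits square along the fence at crop (380,390), about 25 mm from the stop leg, with the shut fingers to its right. I'll push it along.

```bash
python3 -m crank '[[[0,0.012,-0.003],[0,0,0]],[[0,0.02,-0.003],[0,0,0]],[[0,0.027,-0.003],[0,0,0]],[[0,0.033,-0.003],[0,0,0]],[[0,0.037,-0.003],[0,0,0]]]'
python3 -m crank '[[[0,0.002,0],[0,0,0]],[[0,0.004,0],[0,0,0]],[[0,0.005,0],[0,0,0]],[[0,0.005,0],[0,0,0]]]'
```

```text
clock: 12.7
position: [563.9, 58.6, 29.2]
tcp_rot: [-0.5, 0.5, 0.5, -0.5]
force: [0.8, -0.6, -0.0]
grip_width: 0.3
clock: 13.1
position: [563.7, 62.8, 28.9]
tcp_rot: [0.5, -0.5, -0.5, 0.5]
force: [0.1, -0.7, -0.9]
grip_width: 0.6
```

```bash
python3 -m crank '[[[0,0.001,0],[0,0,0]],[[0,0.002,0],[0,0,0]],[[0,0.002,0],[0,0,0]]]'
python3 -m crank '[[[0,0.001,0],[0,0,0]],[[0,0.002,0],[0,0,0]],[[0,0.002,0],[0,0,0]]]'
```

```text
clock: 13.4
position: [563.7, 64.8, 28.9]
tcp_rot: [-0.5, 0.5, 0.5, -0.5]
force: [0.2, -0.1, -0.5]
grip_width: 0.5
clock: 13.7
position: [563.8, 65.6, 28.9]
tcp_rot: [-0.5, 0.501, 0.499, -0.5]
force: [0.0, -17.3, 1.6]
grip_width: 0.1
```

Seated against the stop, with a brief 17 N reading, so I'll back off at once, then go round to the front of the bevel and look.

```bash
python3 -m crank '[[[0,-0.012,0],[0,0,0]],[[0,-0.012,0.03],[0,0,0]],[[-0.01,-0.012,0.055],[0,0,0]],[[-0.04,0.02,0.055],[0,0,0]],[[-0.055,0.041,0.055],[0,0,0]]]'
python3 -m crank '[[[0,0,-0.02],[0,0,0]],[[0.002,0,-0.034],[0,0,0]],[[0.01,0,-0.034],[0,0,0]],[[0.01,0,-0.034],[0,0,0]]]'
python3 - <<'E'
from h import *
print(manip.sense()["position"],manip.sense()["force"])
R=lambda i,k:cv2.resize(i,None,fx=k,fy=k,interpolation=cv2.INTER_CUBIC)
f=grab("side");u=f["image"][:,:,::-1]; t=grab("top")["image"][:,:,::-1]
cv2.imwrite("pics/m7.png",np.hstack([R(u[210:310,180:280],4),R(t[140:240,180:280],4)]))
E
```

```text
clock: 14.2
position: [507.4, 108.3, 84.5]
tcp_rot: [-0.501, 0.501, 0.5, -0.499]
force: [0.8, 0.8, 0.3]
grip_width: 0.4
clock: 14.6
position: [520.2, 107.5, 49.9]
tcp_rot: [-0.501, 0.501, 0.499, -0.499]
force: [-0.2, 0.2, 1.2]
grip_width: 0.4
[520.22205077 107.47855369  49.92664247] [-0.17318208  0.20814538  1.23821651]
```

View pics/m7.png

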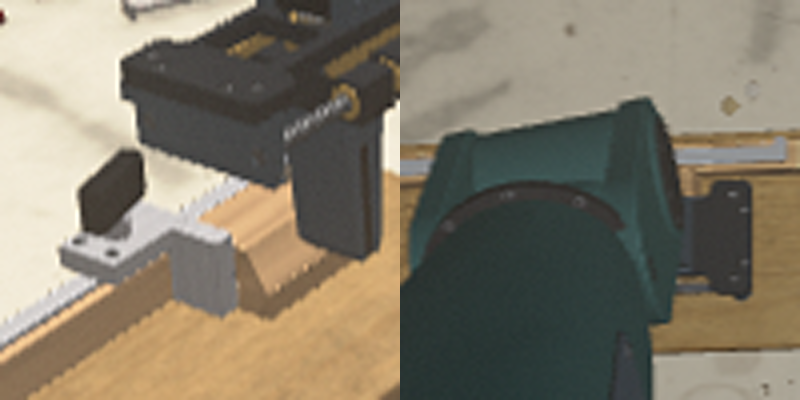

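Side view: the offcut is against the stop leg at crop (235,270), its bevel toward the robot, and the fingers are just in front of it. Starting the diagonal push.

```bash
python3 -m crank '[[[0.003,0,-0.002],[0,0,0]],[[0.005,0,-0.003],[0,0,0]],[[0.007,0,-0.004],[0,0,0]],[[0.007,0,-0.004],[0,0,0]]]' 0 20
python3 -m crank '[[[0.001,0,-0.0006],[0,0,0]],[[0.002,0,-0.0012],[0,0,0]],[[0.002,0,-0.0012],[0,0,0]]]'
```

```text
clock: 15.1
position: [526.1, 107.8, 45.9]
tcp_rot: [-0.5, 0.5, 0.5, -0.5]
force: [-0.7, -0.0, 0.5]
grip_width: 0.5
clock: 15.4
position: [527.8, 107.9, 44.7]
tcp_rot: [0.5, -0.5, -0.5, 0.5]
force: [-0.5, -0.0, 0.1]
grip_width: 0.4
```

```bash
python3 -m crank '[[[0.001,0,-0.0006],[0,0,0]],[[0.0015,0,-0.001],[0,0,0]],[[0.0015,0,-0.001],[0,0,0]]]'
python3 -m crank '[[[0.001,0,-0.0006],[0,0,0]],[[0.001,0,-0.0006],[0,0,0]],[[0.001,0,-0.0006],[0,0,0]]]'
```

```text
clock: 15.7
position: [529.3, 107.8, 43.7]
tcp_rot: [0.5, -0.5, -0.5, 0.5]
force: [-0.3, -0.1, -0.7]
grip_width: 0.5
clock: 16.0
position: [530.3, 107.9, 43.1]
tcp_rot: [0.5, -0.5, -0.5, 0.5]
force: [-1.1, -0.5, -0.4]
grip_width: 0.4
```

```bash
python3 -m crank '[[[0.001,0,-0.0006],[0,0,0]],[[0.0015,0,-0.001],[0,0,0]],[[0.0015,0,-0.001],[0,0,0]]]'
python3 -m crank '[[[0.001,0,-0.0006],[0,0,0]],[[0.001,0,-0.0006],[0,0,0]],[[0.001,0,-0.0006],[0,0,0]]]'
```

```text
clock: 16.3
position: [531.2, 107.7, 42.3]
tcp_rot: [0.501, -0.5, -0.499, 0.5]
force: [-7.9, -1.0, 12.4]
grip_width: 0.6
clock: 16.6
position: [531.4, 107.7, 41.9]
tcp_rot: [0.501, -0.5, -0.499, 0.5]
force: [-13.6, -1.1, 22.3]
grip_width: 0.6
```

Firm contact: 13.6 N into the fence and 22 N down. I'll ease the vertical part slightly, let it settle and check.

```bash
python3 -m crank '[[[0.0003,0,0.0005],[0,0,0]],[[0.0003,0,0.0005],[0,0,0]],[[0.0003,0,0.0005],[0,0,0]],[[0.0003,0,0.0005],[0,0,0]],[[0.0003,0,0.0005],[0,0,0]]]'
python3 -m crank '[[[0,0,0],[0,0,0]],[[0,0,0],[0,0,0]],[[0,0,0],[0,0,0]],[[0,0,0],[0,0,0]],[[0,0,0],[0,0,0]]]'
python3 - <<'E'
from h import *
R=lambda i,k:cv2.resize(i,None,fx=k,fy=k,interpolation=cv2.INTER_CUBIC)
f=grab("side");u=f["image"][:,:,::-1]
cv2.imwrite("pics/m8.png",R(u[210:310,180:280],6))
# expected corners: fence x=587.5, stop y=139
for p in((587.5,139,52),(549.5,139,52),(537.5,139,32),(537.5,79,32),(549.5,79,52),(537.5,79,18),(537.5,139,18)):
    print(p,((np.array(proj(f,p))-[180,210])*6).round())
E
```

```text
clock: 17.1
position: [531.4, 107.7, 42.1]
tcp_rot: [0.501, -0.5, -0.499, 0.501]
force: [-13.8, -0.7, 17.4]
grip_width: 0.4
clock: 17.6
position: [531.4, 107.7, 42.1]
tcp_rot: [0.501, -0.5, -0.499, 0.501]
force: [-12.9, -0.7, 16.9]
grip_width: 0.5
(587.5, 139, 52) [267. 345.]
(549.5, 139, 52) [362. 379.]
(537.5, 139, 32) [397. 447.]
(537.5, 79, 32) [521. 359.]
(549.5, 79, 52) [488. 294.]
(537.5, 79, 18) [524. 397.]
(537.5, 139, 18) [400. 487.]
```

View pics/m8.png

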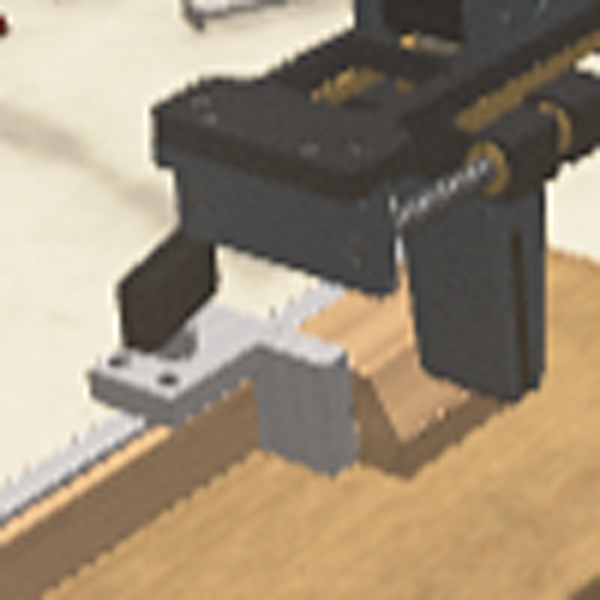

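Forces hold steady at 13 N to the fence and 17 N down. The offcut's lower left corner appears at crop (405,478) against (400,482) expected when flush, under 1 px off. I'll check the stop gap in one close crop.

```bash
python3 - <<'E'
from h import *
f=grab("side");im=np.mean([grab("side")["image"].astype(float) for _ in range(4)],0).astype(np.uint8)[:,:,::-1]
x0,y0,k=222,255,14
c=cv2.resize(im[y0:y0+40,x0:x0+50],None,fx=k,fy=k,interpolation=cv2.INTER_CUBIC)
c=cv2.convertScaleAbs(c,alpha=1.4)
for g,col in((0,(0,255,0)),(4,(0,0,255))):
    a=[tuple(int(v) for v in ((np.array(proj(f,p))-[x0,y0]+.5)*k)) for p in((555.5,139-g,19.5),(537.5,139-g,18),(537.5,139-g,32),(549.5,139-g,52))]
    for p,q in zip(a,a[1:]): cv2.line(c,p,q,col,1)
cv2.imwrite("pics/m9.png",c); print(manip.sense()["force"])
E
```

```text
[-12.88057575  -0.23474167  17.72561661]
```

View pics/m9.png

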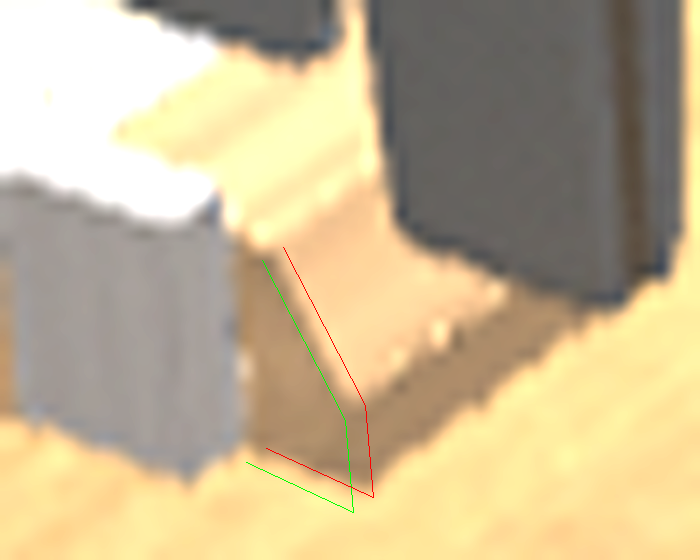

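In the close crop, the leg's lower corner (243,443) and the offcut's corner (368,487) give a gap of about 0–2 mm after removing the calibration offset. That is inside the 5 mm limit, and it agrees with the force contact I felt at the stop. The push is steady, so I'm handing in.

```bash
python3 -c "
from workcell import manip
s=manip.sense();print(s['clock'],s['force'],s['position']);print(manip.hand_in())"
```

```text
17.9 [-12.88057575  -0.23474167  17.72561661] [531.44337852 107.68184996  42.07286324]
the job is handed in; nothing more can be done
None
```

I turned the knob clockwise to its end stop and set the offcut in the corner. I then handed in at 17.9 s with the shut fingers pushing diagonally on the bevel; no verdict came back.

- **Knob and stop:** the wrist turned about 1.41 rad. After release the bar read about 1.3 rad in the picture, above the 1.15 needed. The stop had not visibly moved after that.
- **Offcut:** I picked the largest of the three look-alikes and set it on the board. I pressed it to the fence with about 10 N, then pushed it along the fence to the stop.
- **Final push:** the last reading was steady at about 13 N toward the fence and 17–18 N down. These are wrist forces; the fence and board contacts were not measured separately.

**Where checks disagreed or were rough:**
- **Push to the stop:** it briefly reached 17 N, over the stop's 15 N hold. I backed off at once, and the contact point (y about 139 mm) matched the stop position worked out from the knob.
- **Gap at the stop:** the last close crop suggests up to about 2 mm, inside the 5 mm limit, although the force said it was touching. I did not push it again.
- **Bystanders:** I kept clear of them but did not measure them again at the end.

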